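# Point out the next mast and its place on the model boat

## Robot

A 7-joint arm with a two-finger parallel gripper is mounted at the origin on the work surface. World frame = base frame: x ahead of the robot, y to its left, z up, the work surface at z = 0. Lengths are in mm, angles in rad, forces in N, time in s.
With the tool pointing down it reaches from about 400 to 925 mm from the base axis. Payload 4.1 kg.
Tool frame: the origin (TCP) lies at the very end of the fingers, on their centre line; the grasp point (between the pads) lies 19 mm behind it; x points along the fingers, y is the direction in which the jaws open and shut, and the axes are right-handed (so a half turn about x gives the same grasp; the last joint's range is limited). The gripper opens to 85 mm and grips with 20 to 120 N. Pads are 22 mm wide; open, the fingers measure 114 mm over their backs; the gripper's body (76 mm by 85 mm) begins 54 mm behind the grasp point. The pads swing forward as they close: fully open they stand 13 mm farther back than shut.
Start: joints at [1.117, 0.398, 0.045, 1.537, -0.019, 1.207, -0.051], TCP at [225.85, -609.537, 231.347] pointing down, gripper open.
Joint ranges: [-2.82, 2.82], [-0.49, 2.23], [-1.37, 1.46], [0, 2.46], [-1.36, 4.5], [0.23, 2], [-2.94, 2.94]. Speed limits (rad/s): [2.57, 2.57, 3.14, 3.14, 3.14, 3.14, 3.14].

## Interface

Orientations are given as a rotation vector (axis times angle).
In Python, from workcell import monitor, snapshot, camera_model, env gives the robot as it stands. The module is installed in compiled form; this text tells all that it offers.
- The arm moves only by the tool arm_command, never from a script. Its argument "motion" is a list of rows, each an object of numbers: "x", "y", "z": the shift along the tool's x, y, z in mm; "wx", "wy", "wz": the turn, a rotation vector about the tool's x, y, z in degrees; "hand": the opening, from 0 (shut) to 1 (fully open). In form: [{"x": .., "y": .., "z": .., "wx": .., "wy": .., "wz": .., "hand": ..}, ...]. A call has 1 to 10 rows; each row shifts and turns the pose as measured when the row begins, along the tool's axes as they then stand; what a row does not reach is not made up. A row lasts 1/10 s, in which the tool goes at most 50 mm and 8.59 degrees, less where a joint would pass 70% of its speed; a pose out of reach is approached as far as the arm can. A call is refused whole if a number of a shift passes 50 or a number of a turn 8.59, either way. A call with a gripper value outside its range is refused whole. The fingers move at their own pace and stop on an object; "squeeze" is the grip in N (left out, the last holds). Time passes only in rows, so rows that do not move let the fingers close. It gives the time, the measured TCP pose, the force and the opening at its end, in the units of the state.
- monitor.get_state(): the state, without advancing time (a new reading comes with each control period).
- snapshot(name): name is "scene" or "top" or "wrist"; returns the picture (384x512x3 uint8, blue, green, red); there is no depth.
- camera_model(name): a dict with "intrinsics" (3x3 intrinsics, pixels), "extrinsics" (4x4, takes a point from camera to world coordinates). Camera axes: x right, y up, looking along -z (the intrinsics and any distortion apply to the point x, -y, -z); pixel columns grow to the right and rows downward; lengths in mm; the calibration is good to about 2 mm. A picture is of the moment at which its call begins: read the wrist's pose just before it. camera_model takes no time and is no camera call; for the wrist camera it gives the pose at the moment of the call.
- env.hand_in(): hands the job in, once; it reports no verdict.
The state is a dict: "time_s": time; "q": joint angles; "dq": joint speeds; "joint_efforts": joint torques, N m; "eef_pos": TCP position; "orientation": TCP orientation; "contact_force": force on the tool from outside, world axes, zero at the start; "torque": the same for the moment, N m; "width": finger opening in mm.
Only numpy, scipy, OpenCV 4.12 (cv2) and the standard library are available. Lean on these libraries where they do the work, as an engineer would, in place of code of your own. Each camera call takes 0.05 s, during which the arm holds its last target.

## Task

Show the apprentice the next step on the model boat: point at the tallest of the three loose masts standing on the board, holding the fingertips about two centimetres above its top for two seconds, then point in the same way at the empty mast socket on the boat's deck for two seconds and finish still pointing there. Only point: touch and move nothing at all, and do not point at any of the other masts.

Things in the scene. Friction and masses are not known exactly. Their poses are not given: they have to be found in the camera images.
- tall_mast: the tallest loose mast, to be pointed at first: turned pale wood, 130 mm high, standing upright and loose on the board, with a foot disc 44 mm across, a shaft 18 to 24 mm thick and a flat top 16 mm across. It tips over easily. Origin: centre of its underside (12 mm above the table); z up along its axis
- tall_mast_top (a point): the centre of the flat top of the tallest loose mast, 130 mm above its underside, about 142 mm above the table; z up
- medium_mast: another loose mast of the same wood and shape on the board, 90 mm high, foot 44 mm across; to be left alone. Origin: centre of its underside; z up
- short_mast: another loose mast of the same wood and shape on the board, 55 mm high, foot 44 mm across; to be left alone. Origin: centre of its underside; z up
- board: fixed flat square wooden board, 200 by 200 mm, 12 mm thick, on the table beside the boat (left or right of it); the three loose masts stand on it some 100 mm apart in any order. Origin: centre of its underside; z up
- boat: fixed pale wood model boat on chocks, 400 mm long plus 35 mm bowsprit, 110 mm wide, bow roughly away from the robot; deck 90 mm above the table, rim up to 15 mm higher, stern cabin top at 127 mm, bowsprit 122 mm. Mast places on its centre line at x = -80, 0, 80 mm: two hold fitted masts, one the empty socket, any order. Origin: on the table under its middle; x to the bow, z up
- mast_socket: the empty mast socket, fixed on the deck: a low round wooden ring, 36 mm outside, 20 mm hole with a dark bottom, 10 mm high, nothing standing in it. Origin: centre of its underside, on the deck; z up
- socket_mouth (a point): the centre of the mouth of the empty mast socket, level with its rim, 100 mm above the table; z up
- fitted_mast_a: a mast already fitted on the deck: foot ring 36 mm across and 10 mm high, pole 12 to 14 mm thick, 70 mm high in all, so its top is 160 mm above the table; fixed. Origin: centre of its underside, on the deck; z up
- fitted_mast_b: the other fitted mast, the same as the first. Origin: centre of its underside, on the deck; z up
- glue_jar: white jar, 50 mm across, 75 mm high, standing loose on the table between boat and board on the robot's side. Origin: centre of its underside; z up
- mallet: wooden joiner's mallet lying on the table beyond the boat and board: head 60 by 85 by 50 mm high, handle 24 mm thick reaching 178 mm from the origin along +x. Origin: centre of the head's underside; z up
Not all that is in view belongs to the job. Several things have the shape of the mallet; the one meant has the colours described above.

How it is judged (in metres and radians):
On the way, in this order (a step that is already met when the one before it is completed fails the run):
1. the fingertips dwell just above the top of the tallest loose mast (1.5 s) (horizontal distance between the grasp point and tall_mast_top below 0.022 m and z of the grasp point in the frame of tall_mast_top between 0.02 and 0.075 m), for 1.5 s.
2. then the fingertips dwell just above the empty mast socket (1.5 s) (horizontal distance between the grasp point and socket_mouth below 0.022 m and z of the grasp point in the frame of socket_mouth between 0.02 and 0.075 m), for 1.5 s.
At the end, for the whole second after the job is handed in: The gripper still points at the empty mast socket: its grasp point, about 19 mm behind the fingertips, is within 22 mm of the socket's axis and 20 to 75 mm above its rim. All loose masts, the jar and the mallet are upright or lying as before, within 6 mm of their starts and at rest (all of step 2 and distance of each of tall_mast, medium_mast, short_mast, glue_jar, mallet from where it was at the start of the episode below 0.006 m and linear speed of each of tall_mast, medium_mast, short_mast, glue_jar, mallet below 0.02 m/s and angle between each of tall_mast, medium_mast, short_mast, glue_jar, mallet's own z axis and vertical below 0.1 rad); the robot touches nothing.
It fails at once if the robot touches the boat, a mast, the socket, the board, the jar or the mallet (over 0.5 N) (contact force between any of the fingers, the arm and boat above 0.5 N or contact force between any of the fingers, the arm and fitted_mast_a above 0.5 N or contact force between any of the fingers, the arm and fitted_mast_b above 0.5 N or contact force between any of the fingers, the arm and mast_socket above 0.5 N or contact force between any of the fingers, the arm and board above 0.5 N or contact force between any of the fingers, the arm and tall_mast above 0.5 N or contact force between any of the fingers, the arm and medium_mast above 0.5 N or contact force between any of the fingers, the arm and short_mast above 0.5 N or contact force between any of the fingers, the arm and glue_jar above 0.5 N or contact force between any of the fingers, the arm and mallet above 0.5 N).
It fails at once if a loose thing is moved, lifted or carried by more than 10 mm (distance of any of tall_mast, medium_mast, short_mast, glue_jar, mallet from where it was at the start of the episode above 0.01 m).
It fails at once if the gripper points closely (grasp point within 15 mm of its axis and 10 to 50 mm above its top) at a wrong mast ((horizontal distance between the grasp point and medium_mast below 0.015 m and z of the grasp point in the frame of medium_mast between 0.1 and 0.14 m) or (horizontal distance between the grasp point and short_mast below 0.015 m and z of the grasp point in the frame of short_mast between 0.065 and 0.105 m) or (horizontal distance between the grasp point and fitted_mast_a below 0.015 m and z of the grasp point in the frame of fitted_mast_a between 0.08 and 0.12 m) or (horizontal distance between the grasp point and fitted_mast_b below 0.015 m and z of the grasp point in the frame of fitted_mast_b between 0.08 and 0.12 m)).
It also fails if it takes over 40 s, if anything falls off the work surface, if the arm or the gripper's body presses on something with over 40 N, if the wrist force passes 120 N, or if a joint passes its speed limit or range.

## Working session

There is one attempt and no reset: what is moved stays moved. The work goes in short steps, Python scripts to look and compute and a tool call to move; the robot and the scene stay as the last step left them, time stands still between calls to the robot, and variables do not carry over. Pictures are saved under pics/ and viewed, and the job is handed in when it is done.

Besides the shell and the picture viewer there is one more tool, called after "Call:" as a command line: name --argument value ..., lists and objects as JSON in quotes. arm_command: Moves the arm, as the interface text tells. Its arguments: {"type":"object","properties":{"motion":{"type":"array","items":{"type":"object","properties":{"x":{"type":"number"},"y":{"type":"number"},"z":{"type":"number"},"wx":{"type":"number"},"wy":{"type":"number"},"wz":{"type":"number"},"hand":{"type":"number"}}}},"squeeze":{"type":"number"}},"required":["motion"]}

```bash
mkdir -p pics
python3 - <<'E'
from workcell import monitor,snapshot,camera_model
import cv2,numpy as np
s=monitor.get_state();print(s['time_s'],s['eef_pos'],s['orientation'],s['width'],s['contact_force'])
for n in("scene","top"):
    cv2.imwrite(f"pics/{n}0.png",snapshot(n)); c=camera_model(n);print(n,{k:np.round(v,3).tolist() if not isinstance(v,str) else v for k,v in c.items()})
E
```

```text
0.0 [ 225.58884222 -608.91058824  230.22916832] [ 2.02850558  0.36589991 -2.02954392] 85.2917600894036 [-0.7194295  -0.36723077 -0.15578156]
scene {'intrinsics': [[471.763, 0.0, 262.188], [0.0, 471.763, 195.828], [0.0, 0.0, 1.0]], 'extrinsics': [[0.832, -0.473, 0.288, 982.957], [0.554, 0.707, -0.439, -451.386], [0.004, 0.525, 0.851, 1180.872], [0.0, 0.0, 0.0, 1.0]]}
top {'intrinsics': [[398.759, 0.0, 253.752], [0.0, 398.759, 194.475], [0.0, 0.0, 1.0]], 'extrinsics': [[0.087, 0.976, -0.202, 336.316], [-0.996, 0.084, -0.022, 100.434], [-0.004, 0.203, 0.979, 1385.766], [0.0, 0.0, 0.0, 1.0]]}
```

View pics/scene0.png

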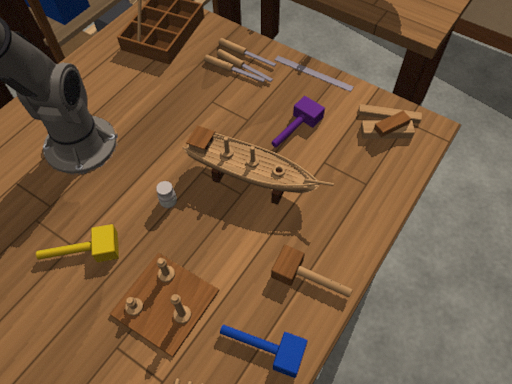

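View pics/top0.png

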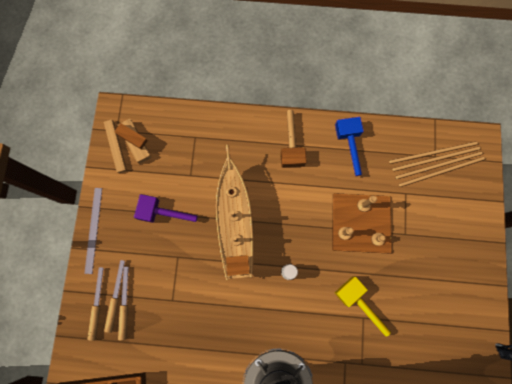

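The scene view shows the boat with fitted masts at (227,148) and (252,160) and the empty socket at (278,171). The loose masts are at (165,268), (133,305) and (180,305), where the last one looks tallest. In the top view the socket is at (233,191) and the masts are near (365,204), (346,233) and (378,239). I'll enlarge both views.

Run:
```python
import cv2,numpy as np
a=cv2.imread("pics/scene0.png");b=cv2.imread("pics/top0.png")
f=lambda i,x0,y0,w,h,s:cv2.resize(i[y0:y0+h,x0:x0+w],None,fx=s,fy=s,interpolation=cv2.INTER_CUBIC)
A=np.hstack([f(a,105,245,80+30,100,3.6),f(b,325,185,75,75,4.8)])if 0 else None
o=np.zeros((600,800,3),np.uint8)
for im,x,y in((f(a,110,245,100,75,4),0,0),(f(b,325,188,80,72,4),410,0),(f(a,180,125,100+30,75,3),0,300),(f(b,210,170,50,74,4),410,300)):
    o[y:y+im.shape[0],x:x+im.shape[1]]=im[:600-y,:800-x]
cv2.imwrite("pics/crop1.png",o)
```

```text
(no output)
```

View pics/crop1.png

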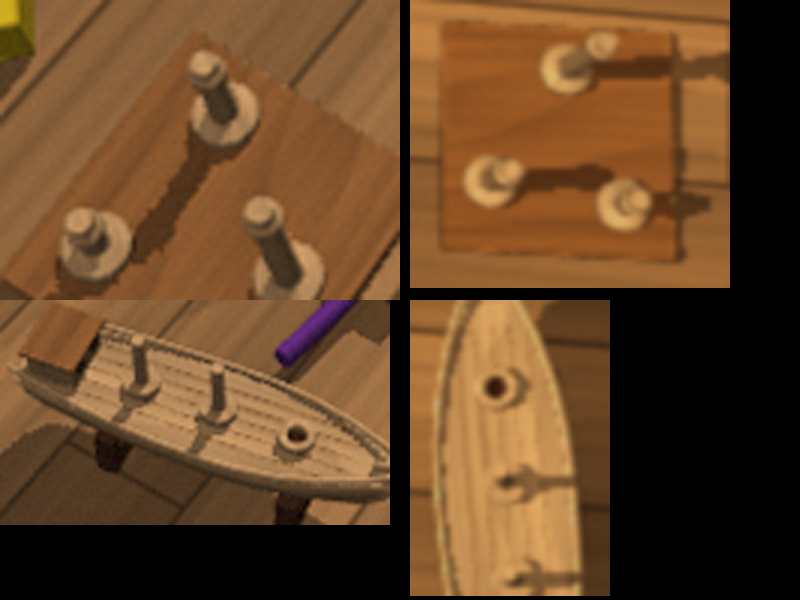

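Candidates for the tallest mast, by top pixel (scene / top view):
- A: (175,297) / (373,199)
- B: (162,261) / (350,230)
- C: (131,300) / (382,238)

A has the longest shaft in both views. I'll triangulate all three and the socket.

```bash
cat > h.py <<'E'
import numpy as np,cv2
from workcell import camera_model
def ray(n,u,v,c=None):
    c=c or camera_model(n);K=np.array(c['intrinsics']);E=np.array(c['extrinsics'])
    d=np.linalg.solve(K,[u,v,1]);d=E[:3,:3]@(d*[1,-1,-1]);return E[:3,3],d/np.linalg.norm(d)
def plane(n,u,v,z,c=None):
    o,d=ray(n,u,v,c);return o+d*(z-o[2])/d[2]
def tri(p,q):
    (o,d),(P,D)=ray("scene",*p),ray("top",*q)
    s=np.linalg.lstsq(np.c_[d,-D],P-o,rcond=None)[0];a=o+s[0]*d;b=P+s[1]*D
    return (a+b)/2,np.linalg.norm(a-b)
E
python3 - <<'E'
from h import *
np.set_printoptions(precision=1,suppress=True)
for n,p,q,z in(("A",(175.2,296.6),(373,198.4),142),("B",(161.5,261),(350,230),102),("C",(130.5,300.2),(381.8,237.8),67),("sock",(278.3,169.8),(231.3,191.5),100),("f1",(227,138.5),(237.5,238.5),160),("f2",(252.3,148.3),(237.5,214.5),160)):
    print(n,*tri(p,q),plane("scene",*p,z),plane("top",*q,z))
for u,v in((435,65),(480,180),(623,205)):
    print("foot",plane("top",325+(0 if 0 else (569 if u==435 else u+12 if u==480 else u)-410)/4,188+(70 if u==435 else v)/4,20))
E
```

```text
A [ 613.6 -250.8  137.8] 1.4122949700797092 [ 615.6 -251.1  142. ] [ 612.3 -250.2  142. ]
B [ 512.2 -190.6   96.9] 2.4259428856506315 [ 515.2 -190.9  102. ] [ 510.7 -190.4  102. ]
C [ 500.4 -304.5   60.6] 3.0058590098062563 [ 504.2 -304.2   67. ] [ 498.8 -303.7   67. ]
sock [605.4 204.1  96.7] 0.4606018466333005 [606.7 202.3 100. ] [604.6 203.7 100. ]
f1 [450.9 169.9 161.6] 12.404196547593731 [453.9 175.8 160. ] [446.8 165.4 160. ]
f2 [526.5 178.4 162.2] 16.77290963716368 [530.7 186.6 160. ] [521.  172.5 160. ]
foot [ 611.7 -256.7   20. ]
foot [ 510.2 -194.1   20. ]
foot [ 498.5 -306.2   20. ]
```

Triangulated heights are 138, 97 and 61 mm against the expected 142, 102 and 67, so A is the tall mast, at about (614, -252). The socket is at about (605, 203), with a height of 97 against 100. Next I'll shut the fingers and work out the tool axes.

Call:
arm_command --motion '[{"hand": 0},{"hand": 0},{"hand": 0},{"hand": 0},{"hand": 0},{"hand": 0}]' --squeeze 20

```text
invalid input at $.motion[0]: expected keys x, y, z, wx, wy, wz, hand
```

```bash
cat >> h.py <<'E'
from scipy.spatial.transform import Rotation as R
from workcell import monitor
def go(x,y,z):
    s=monitor.get_state();M=R.from_rotvec(s['orientation']).as_matrix()
    np.set_printoptions(precision=3,suppress=True)
    d=np.array([x,y,z])-s['eef_pos'];print(s['time_s'],s['eef_pos'],s['width'],s['contact_force']);print(M);print("tool shift",M.T@d, "q",s['q'])
    # rotation to make tool x straight down
    v=np.cross(M[:,0],[0,0,-1]);print("tilt fix deg (tool)",np.degrees(M.T@v))
E
python3 -c "
from h import *
go(613.5,-251.5,230)"
```

```text
0.1 [ 225.648 -608.973  230.383] 85.4594959800762 [-0.122 -0.044 -0.264]
[[-0.001  0.348 -0.938]
 [ 0.002 -0.938 -0.348]
 [-1.    -0.002  0.   ]]
tool shift [   0.675 -200.404 -487.908] q [ 1.117  0.399  0.045  1.538 -0.019  1.207 -0.051]
tilt fix deg (tool) [-0.     0.007  0.1  ]
```

Call:
arm_command --motion '[{"x": 0,"y": -10,"z": -24,"wx": 0,"wy": 0,"wz": 0,"hand": 0},{"x": 0,"y": -10,"z": -24,"wx": 0,"wy": 0,"wz": 0,"hand": 0},{"x": 0,"y": -10,"z": -24,"wx": 0,"wy": 0,"wz": 0,"hand": 0},{"x": 0,"y": -10,"z": -24,"wx": 0,"wy": 0,"wz": 0,"hand": 0},{"x": 0,"y": -10,"z": -24,"wx": 0,"wy": 0,"wz": 0,"hand": 0},{"x": 0,"y": -10,"z": -24,"wx": 0,"wy": 0,"wz": 0,"hand": 0},{"x": 0,"y": -10,"z": -24,"wx": 0,"wy": 0,"wz": 0,"hand": 0},{"x": 0,"y": -10,"z": -24,"wx": 0,"wy": 0,"wz": 0,"hand": 0},{"x": 0,"y": -10,"z": -24,"wx": 0,"wy": 0,"wz": 0,"hand": 0},{"x": 0,"y": -10,"z": -24,"wx": 0,"wy": 0,"wz": 0,"hand": 0}]' --squeeze 20

```text
time_s: 1.1
eef_pos: [415.6, -427.1, 223.9]
orientation: [2.03, 0.364, -2.048]
contact_force: [-0.7, -0.2, 0.9]
width: 0.3
```

```bash
python3 -c "
from h import *
go(613.5,-251.5,230)"
```

```text
1.1 [ 415.623 -427.083  223.865] 0.3051717614640338 [-0.656 -0.165  0.916]
[[-0.01   0.337 -0.941]
 [ 0.008 -0.941 -0.337]
 [-1.    -0.011  0.007]]
tool shift [  -6.781  -98.711 -245.424] q [ 0.776  0.316 -0.062  1.668  0.022  1.172 -0.519]
tilt fix deg (tool) [0.    0.408 0.64 ]
```

Call:
arm_command --motion '[{"x": -1,"y": -10,"z": -24,"wx": 0,"wy": 0.1,"wz": 0.1,"hand": 0},{"x": -1,"y": -10,"z": -24,"wx": 0,"wy": 0.1,"wz": 0.1,"hand": 0},{"x": -1,"y": -10,"z": -24,"wx": 0,"wy": 0.1,"wz": 0.1,"hand": 0},{"x": -1,"y": -10,"z": -24,"wx": 0,"wy": 0.1,"wz": 0.1,"hand": 0},{"x": -1,"y": -10,"z": -24,"wx": 0,"wy": 0.1,"wz": 0.1,"hand": 0},{"x": -1,"y": -10,"z": -24,"wx": 0,"wy": 0.1,"wz": 0.1,"hand": 0},{"x": -1,"y": -10,"z": -24,"wx": 0,"wy": 0,"wz": 0,"hand": 0},{"x": -1,"y": -10,"z": -24,"wx": 0,"wy": 0,"wz": 0,"hand": 0},{"x": -1,"y": -10,"z": -20,"wx": 0,"wy": 0,"wz": 0,"hand": 0},{"x": 0,"y": 0,"z": 0,"wx": 0,"wy": 0,"wz": 0,"hand": 0}]'

```text
time_s: 2.1
eef_pos: [591.2, -257.0, 227.4]
orientation: [2.032, 0.371, -2.037]
contact_force: [0.5, 0.7, 0.2]
width: -0.2
```

```bash
python3 -c "
from h import *
from workcell import snapshot
go(613.5,-251.5,230)
c=camera_model('wrist');i=snapshot('wrist');K=np.array(c['intrinsics']);E=np.array(c['extrinsics'])
def px(p):
    q=E[:3,:3].T@(np.array(p)-E[:3,3]);u=K@(q*[1,-1,-1]);return u[:2]/u[2]
print(px([613.5,-251.5,142]),px(monitor.get_state()['eef_pos']))
u=px([613.5,-251.5,142]);
cv2.imwrite('pics/w1.png',i)"
```

```text
2.1 [ 591.176 -256.998  227.443] -0.1899368025987746 [0.506 0.724 0.16 ]
[[-0.004  0.344 -0.939]
 [ 0.01  -0.939 -0.344]
 [-1.    -0.011  0.001]]
tool shift [ -2.597   2.478 -22.853] q [ 0.466  0.399 -0.161  1.544  0.058  1.211 -0.923]
tilt fix deg (tool) [-0.     0.034  0.603]
[263.935 172.235] [261.972 264.288]
```

View pics/w1.png

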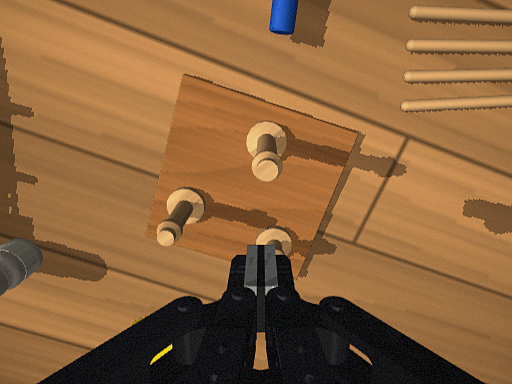

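The wrist view shows the tall mast's top at about (267,167), against a predicted (264,172). The fingers' tip is at (262,262). The medium mast is at (168,234) and the short one at (273,238).

```bash
python3 -c "
from h import *
c=camera_model('wrist')
i=cv2.imread('pics/w1.png');print(i[166,266],i[150,266],i[175,266])
o=cv2.resize(i[120:260,140:320],None,fx=4,fy=4,interpolation=cv2.INTER_CUBIC);cv2.imwrite('pics/w1c.png',o)
for p in((266.5,167),(266.5,166),(266.5,169)): print(plane('wrist',*p,142,c))
p=plane('wrist',266.5,167,142,c)
go(*((p+[613.5,-251.5,142])/2)[:2],168)
"
```

```text
[106 166 218] [45 70 96] [109 173 224]
[ 616.23874402 -254.16633511  142.        ]
[ 616.93923781 -253.90700458  142.        ]
[ 614.83332274 -254.68663756  142.        ]
2.15 [ 589.621 -259.16   227.2  ] -0.36894680103168354 [-0.13   0.477 -0.347]
[[-0.006  0.341 -0.94 ]
 [ 0.008 -0.94  -0.341]
 [-1.    -0.01   0.003]]
tool shift [ 59.103   3.242 -26.048] q [ 0.468  0.399 -0.159  1.545  0.059  1.211 -0.922]
tilt fix deg (tool) [-0.     0.153  0.552]
```

View pics/w1c.png

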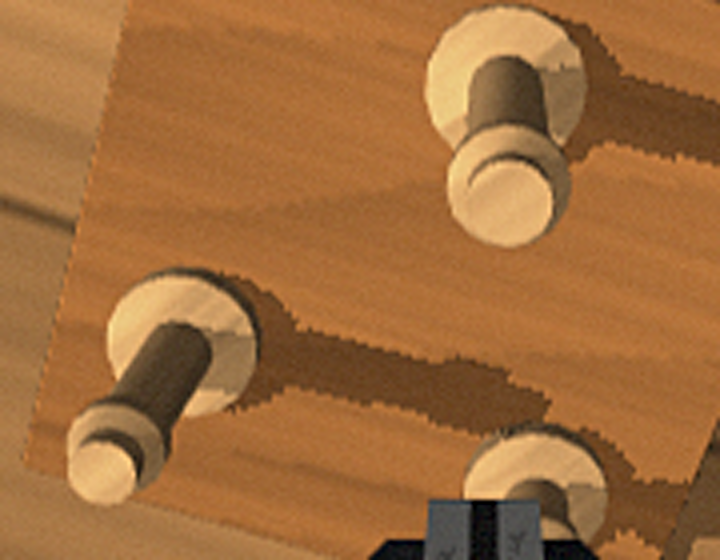

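The flat top's centre is at (267.5,170.5), which gives about (614,-254), in agreement to 3 mm. Move across first, then down.

Call:
arm_command --motion '[{"x": 0,"y": 1,"z": -9,"wx": 0,"wy": 0,"wz": 0.2,"hand": 0},{"x": 0,"y": 1,"z": -9,"wx": 0,"wy": 0,"wz": 0.2,"hand": 0},{"x": 0,"y": 1,"z": -7,"wx": 0,"wy": 0,"wz": 0.2,"hand": 0},{"x": 0,"y": 0,"z": 0,"wx": 0,"wy": 0,"wz": 0,"hand": 0},{"x": 10,"y": 0,"z": 0,"wx": 0,"wy": 0,"wz": 0,"hand": 0},{"x": 10,"y": 0,"z": 0,"wx": 0,"wy": 0,"wz": 0,"hand": 0},{"x": 10,"y": 0,"z": 0,"wx": 0,"wy": 0,"wz": 0,"hand": 0},{"x": 8,"y": 0,"z": 0,"wx": 0,"wy": 0,"wz": 0,"hand": 0},{"x": 0,"y": 0,"z": 0,"wx": 0,"wy": 0,"wz": 0,"hand": 0}]'

```text
time_s: 3.05
eef_pos: [611.0, -259.2, 183.5]
orientation: [2.027, 0.346, -2.045]
contact_force: [-0.6, 0.1, -0.1]
width: 0.0
```

```bash
python3 -c "
from h import *
go(614,-253,166)"
```

```text
3.05 [ 610.95  -259.155  183.542] 0.03651957839597848 [-0.618  0.083 -0.079]
[[-0.008  0.334 -0.943]
 [-0.005 -0.943 -0.334]
 [-1.     0.002  0.009]]
tool shift [17.489 -4.814 -5.088] q [ 0.444  0.464 -0.154  1.546  0.083  1.143 -0.96 ]
tilt fix deg (tool) [ 0.     0.524 -0.093]
```

Call:
arm_command --motion '[{"x": 0,"y": -5,"z": -5,"wx": 0,"wy": 0.4,"wz": 0,"hand": 0},{"x": 7,"y": 0,"z": 0,"wx": 0,"wy": 0,"wz": 0,"hand": 0},{"x": 7,"y": 0,"z": 0,"wx": 0,"wy": 0,"wz": 0,"hand": 0},{"x": 0,"y": 0,"z": 0,"wx": 0,"wy": 0,"wz": 0,"hand": 0}]'

```text
time_s: 3.45
eef_pos: [614.5, -252.0, 168.6]
orientation: [2.035, 0.348, -2.036]
contact_force: [-1.1, 0.5, 0.1]
width: 0.2
```

```bash
python3 -c "
from h import *
from workcell import snapshot
go(614,-253,166)
c=camera_model('wrist')
i=snapshot('wrist');j=snapshot('scene')
f=lambda a:cv2.resize(a,(380,280),interpolation=cv2.INTER_CUBIC)
cv2.imwrite('pics/d1.png',np.hstack([f(i[120:360,100:420]),f(j[235:345,90:240])]))"
```

```text
3.45 [ 614.478 -252.001  168.612] 0.195914528837322 [-1.112  0.492  0.145]
[[-0.     0.334 -0.943]
 [-0.002 -0.943 -0.334]
 [-1.     0.002  0.001]]
tool shift [2.614 0.777 0.781] q [ 0.437  0.474 -0.157  1.566  0.082  1.107 -0.97 ]
tilt fix deg (tool) [ 0.     0.048 -0.106]
```

View pics/d1.png

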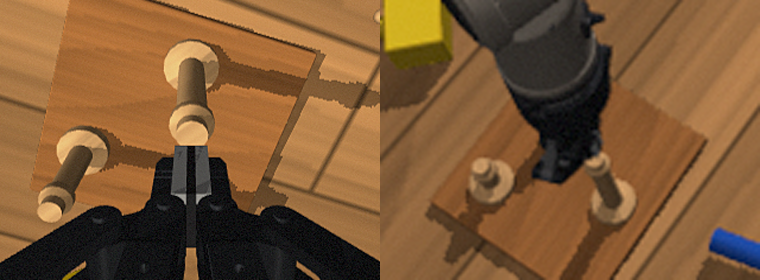

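```bash
python3 -c "
from h import *
from workcell import snapshot
c=camera_model('scene');K=np.array(c['intrinsics']);E=np.array(c['extrinsics'])
def px(p):
    q=E[:3,:3].T@(np.array(p)-E[:3,3]);u=K@(q*[1,-1,-1]);return u[:2]/u[2]
e=monitor.get_state()['eef_pos']
print(px(e),px(e+[0,0,19]),px([614,-252,142]))
j=snapshot('scene');print(monitor.get_state()['time_s'])
cv2.imwrite('pics/d2.png',cv2.resize(j[255:325,130:220],None,fx=7,fy=7,interpolation=cv2.INTER_CUBIC))"
```

```text
[172.7005702  292.71795848] [171.33888318 289.69012002] [174.40999225 296.56633205]
3.6
```

View pics/d2.png

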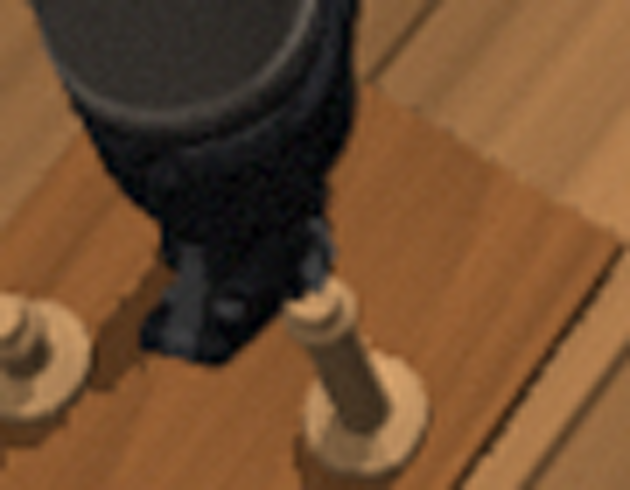

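The fingertips are directly over the tall mast top: the tip is at crop (305,262) and the top at (318,300). They're about 27 mm above it and nothing has been disturbed. I'll lower 4 mm and hold for two seconds.

Call:
arm_command --motion '[{"x": 4,"y": 0,"z": 0,"wx": 0,"wy": 0,"wz": 0,"hand": 0},{"x": 0,"y": 0,"z": 0,"wx": 0,"wy": 0,"wz": 0,"hand": 0},{"x": 0,"y": 0,"z": 0,"wx": 0,"wy": 0,"wz": 0,"hand": 0},{"x": 0,"y": 0,"z": 0,"wx": 0,"wy": 0,"wz": 0,"hand": 0},{"x": 0,"y": 0,"z": 0,"wx": 0,"wy": 0,"wz": 0,"hand": 0},{"x": 0,"y": 0,"z": 0,"wx": 0,"wy": 0,"wz": 0,"hand": 0},{"x": 0,"y": 0,"z": 0,"wx": 0,"wy": 0,"wz": 0,"hand": 0},{"x": 0,"y": 0,"z": 0,"wx": 0,"wy": 0,"wz": 0,"hand": 0},{"x": 0,"y": 0,"z": 0,"wx": 0,"wy": 0,"wz": 0,"hand": 0},{"x": 0,"y": 0,"z": 0,"wx": 0,"wy": 0,"wz": 0,"hand": 0}]'

```text
time_s: 4.6
eef_pos: [615.7, -253.2, 166.8]
orientation: [2.038, 0.344, -2.032]
contact_force: [-0.1, -1.2, -1.0]
width: -0.1
```

Call:
arm_command --motion '[{"x": 0,"y": 0,"z": 0,"wx": 0,"wy": 0,"wz": 0,"hand": 0},{"x": 0,"y": 0,"z": 0,"wx": 0,"wy": 0,"wz": 0,"hand": 0},{"x": 0,"y": 0,"z": 0,"wx": 0,"wy": 0,"wz": 0,"hand": 0},{"x": 0,"y": 0,"z": 0,"wx": 0,"wy": 0,"wz": 0,"hand": 0},{"x": 0,"y": 0,"z": 0,"wx": 0,"wy": 0,"wz": 0,"hand": 0},{"x": 0,"y": 0,"z": 0,"wx": 0,"wy": 0,"wz": 0,"hand": 0},{"x": 0,"y": 0,"z": 0,"wx": 0,"wy": 0,"wz": 0,"hand": 0},{"x": 0,"y": 0,"z": 0,"wx": 0,"wy": 0,"wz": 0,"hand": 0},{"x": 0,"y": 0,"z": 0,"wx": 0,"wy": 0,"wz": 0,"hand": 0},{"x": 0,"y": 0,"z": 0,"wx": 0,"wy": 0,"wz": 0,"hand": 0}]'

```text
time_s: 5.6
eef_pos: [615.7, -253.2, 166.7]
orientation: [2.038, 0.344, -2.032]
contact_force: [-0.7, 0.7, 0.0]
width: -0.6
```

Call:
arm_command --motion '[{"x": 0,"y": 0,"z": 0,"wx": 0,"wy": 0,"wz": 0,"hand": 0},{"x": 0,"y": 0,"z": 0,"wx": 0,"wy": 0,"wz": 0,"hand": 0},{"x": -15,"y": 0,"z": 0,"wx": 0,"wy": 0,"wz": 0,"hand": 0},{"x": -20,"y": 0,"z": 0,"wx": 0,"wy": 0,"wz": 0,"hand": 0},{"x": -20,"y": 0,"z": 0,"wx": 0,"wy": 0,"wz": 0,"hand": 0},{"x": -20,"y": 0,"z": 0,"wx": 0,"wy": 0,"wz": 0,"hand": 0},{"x": 0,"y": 0,"z": 0,"wx": 0,"wy": 0,"wz": 0,"hand": 0}]'

```text
time_s: 6.3
eef_pos: [615.9, -253.0, 248.2]
orientation: [2.04, 0.343, -2.03]
contact_force: [0.3, -0.2, -0.1]
width: 0.1
```

```bash
python3 -c "
from h import *
go(605.5,203,235)"
```

```text
6.3 [ 615.863 -253.012  248.198] 0.07436306132661431 [ 0.25  -0.232 -0.144]
[[ 0.005  0.333 -0.943]
 [-0.004 -0.943 -0.333]
 [-1.     0.006 -0.004]]
tool shift [  11.17  -433.522 -141.994] q [ 0.438  0.415 -0.159  1.474  0.07   1.251 -0.96 ]
tilt fix deg (tool) [-0.    -0.205 -0.335]
```

Call:
arm_command --motion '[{"x": 0,"y": -24,"z": -8,"wx": 0,"wy": 0,"wz": 0,"hand": 0},{"x": 0,"y": -24,"z": -8,"wx": 0,"wy": 0,"wz": 0,"hand": 0},{"x": 0,"y": -24,"z": -8,"wx": 0,"wy": 0,"wz": 0,"hand": 0},{"x": 0,"y": -24,"z": -8,"wx": 0,"wy": 0,"wz": 0,"hand": 0},{"x": 0,"y": -24,"z": -8,"wx": 0,"wy": 0,"wz": 0,"hand": 0},{"x": 0,"y": -24,"z": -8,"wx": 0,"wy": 0,"wz": 0,"hand": 0},{"x": 0,"y": -24,"z": -8,"wx": 0,"wy": 0,"wz": 0,"hand": 0},{"x": 0,"y": -24,"z": -8,"wx": 0,"wy": 0,"wz": 0,"hand": 0},{"x": 0,"y": -24,"z": -8,"wx": 0,"wy": 0,"wz": 0,"hand": 0},{"x": 0,"y": -24,"z": -8,"wx": 0,"wy": 0,"wz": 0,"hand": 0}]'

```text
time_s: 7.3
eef_pos: [609.4, 2.3, 244.0]
orientation: [2.041, 0.329, -2.039]
contact_force: [0.0, 1.0, -0.5]
width: -0.0
```

```bash
python3 -c "
from h import *
go(605.5,203,235)"
```

```text
7.3 [609.421   2.3   243.987] -0.0077759695618785825 [ 0.029  0.981 -0.491]
[[ 0.002  0.323 -0.947]
 [-0.009 -0.946 -0.323]
 [-1.     0.009  0.001]]
tool shift [   7.245 -191.307  -61.038] q [ 0.125  0.324 -0.26   1.618  0.097  1.21  -1.399]
tilt fix deg (tool) [-0.     0.036 -0.51 ]
```

Call:
arm_command --motion '[{"x": 0,"y": -22,"z": -3,"wx": 0,"wy": 0,"wz": 0,"hand": 0},{"x": 0,"y": -22,"z": -3,"wx": 0,"wy": 0,"wz": 0,"hand": 0},{"x": 0,"y": -22,"z": -3,"wx": 0,"wy": 0,"wz": 0,"hand": 0},{"x": 0,"y": -22,"z": -3,"wx": 0,"wy": 0,"wz": 0,"hand": 0},{"x": 0,"y": -22,"z": -3,"wx": 0,"wy": 0,"wz": 0,"hand": 0},{"x": 0,"y": -22,"z": -3,"wx": 0,"wy": 0,"wz": 0,"hand": 0},{"x": 0,"y": -22,"z": -3,"wx": 0,"wy": 0,"wz": 0,"hand": 0},{"x": 0,"y": -22,"z": -3,"wx": 0,"wy": 0,"wz": 0,"hand": 0},{"x": 0,"y": -14,"z": -2,"wx": 0,"wy": 0,"wz": 0,"hand": 0},{"x": 0,"y": 0,"z": 0,"wx": 0,"wy": 0,"wz": 0,"hand": 0}]'

```text
time_s: 8.3
eef_pos: [566.3, 202.7, 238.3]
orientation: [2.031, 0.338, -2.042]
contact_force: [-0.7, 0.5, 0.0]
width: -0.2
```

```bash
python3 -c "
from h import *
from workcell import snapshot
c=camera_model('wrist');i=snapshot('wrist');K=np.array(c['intrinsics']);E=np.array(c['extrinsics'])
go(605.5,203,240)
q=E[:3,:3].T@(np.array([605.5,203,100])-E[:3,3]);u=K@(q*[1,-1,-1]);print(u[:2]/u[2])
import json;json.dump({k:np.array(c[k]).tolist() for k in('intrinsics','extrinsics')},open('w2.json','w'))
cv2.imwrite('pics/w2.png',i)"
```

```text
8.35 [566.758 201.149 238.245] -0.14551856108754002 [-0.344  0.28  -0.078]
[[-0.004  0.328 -0.945]
 [-0.009 -0.945 -0.328]
 [-1.     0.007  0.007]]
tool shift [ -1.926  10.986 -37.189] q [-0.138  0.326 -0.354  1.635  0.126  1.209 -1.756]
tilt fix deg (tool) [ 0.     0.384 -0.411]
[272.976 139.611]
```

View pics/w2.png

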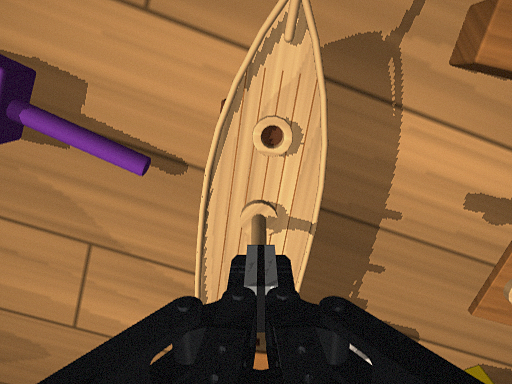

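The socket ring is at (272,136), against a predicted (273,140), so the two agree to about 3 mm. The fitted mast nearest the gripper is at (259,225) and the deck is clear around the socket.

Call:
arm_command --motion '[{"x": 0,"y": 5,"z": -13,"wx": 0,"wy": 0.2,"wz": -0.2,"hand": 0},{"x": 0,"y": 4,"z": -13,"wx": 0,"wy": 0.2,"wz": -0.2,"hand": 0},{"x": 0,"y": 2,"z": -12,"wx": 0,"wy": 0,"wz": 0,"hand": 0},{"x": 0,"y": 0,"z": 0,"wx": 0,"wy": 0,"wz": 0,"hand": 0},{"x": 12,"y": 0,"z": 0,"wx": 0,"wy": 0,"wz": 0,"hand": 0},{"x": 12,"y": 0,"z": 0,"wx": 0,"wy": 0,"wz": 0,"hand": 0},{"x": 12,"y": 0,"z": 0,"wx": 0,"wy": 0,"wz": 0,"hand": 0},{"x": 12,"y": 0,"z": 0,"wx": 0,"wy": 0,"wz": 0,"hand": 0},{"x": 0,"y": 0,"z": 0,"wx": 0,"wy": 0,"wz": 0,"hand": 0}]'

```text
time_s: 9.25
eef_pos: [612.3, 192.6, 183.6]
orientation: [2.044, 0.327, -2.047]
contact_force: [-0.3, 0.5, 0.1]
width: -0.2
```

```bash
python3 -c "
from h import *
go(606,203.5,123)
import json;c=json.load(open('w2.json'));print(plane('wrist',272,136,100,c),np.array(c['extrinsics'])[:3,3])"
```

```text
9.25 [612.34  192.61  183.596] -0.15674768849611326 [-0.298  0.48   0.071]
[[-0.001  0.317 -0.949]
 [-0.005 -0.949 -0.317]
 [-1.     0.005  0.002]]
tool shift [ 60.544 -12.618   2.423] q [-0.129  0.437 -0.331  1.602  0.157  1.131 -1.748]
tilt fix deg (tool) [ 0.     0.135 -0.266]
[608.168 204.873 100.   ] [647.341 231.428 380.482]
```

Call:
arm_command --motion '[{"x": 0,"y": -7,"z": 1,"wx": 0,"wy": 0.1,"wz": -0.2,"hand": 0},{"x": 0,"y": -6,"z": 1,"wx": 0,"wy": 0,"wz": 0,"hand": 0},{"x": 0,"y": 0,"z": 0,"wx": 0,"wy": 0,"wz": 0,"hand": 0},{"x": 10,"y": 0,"z": 0,"wx": 0,"wy": 0,"wz": 0,"hand": 0},{"x": 10,"y": 0,"z": 0,"wx": 0,"wy": 0,"wz": 0,"hand": 0},{"x": 10,"y": 0,"z": 0,"wx": 0,"wy": 0,"wz": 0,"hand": 0},{"x": 10,"y": 0,"z": 0,"wx": 0,"wy": 0,"wz": 0,"hand": 0},{"x": 0,"y": 0,"z": 0,"wx": 0,"wy": 0,"wz": 0,"hand": 0}]'

```text
time_s: 10.05
eef_pos: [605.4, 206.5, 140.8]
orientation: [2.047, 0.334, -2.045]
contact_force: [-0.3, -1.0, 0.5]
width: -0.1
```

```bash
python3 -c "
from h import *
from workcell import snapshot
go(607,204,123)
i=snapshot('wrist');j=snapshot('scene')
f=lambda a:cv2.resize(a,(380,280),interpolation=cv2.INTER_CUBIC)
cv2.imwrite('pics/s1.png',np.hstack([f(i[60:300,100:420]),f(j[105:215,200:350])]))"
```

```text
10.05 [605.446 206.451 140.752] -0.05142384308223966 [-0.32  -1.029  0.533]
[[ 0.001  0.318 -0.948]
 [-0.    -0.948 -0.318]
 [-1.     0.001 -0.001]]
tool shift [17.755  2.807 -0.681] q [-0.151  0.472 -0.331  1.653  0.172  1.045 -1.782]
tilt fix deg (tool) [ 0.    -0.04  -0.035]
```

View pics/s1.png

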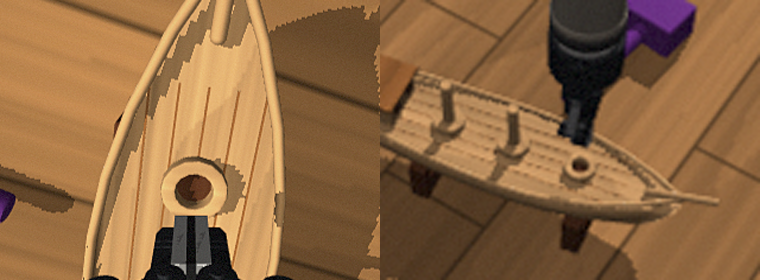

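The wrist and scene crops show the fingertips over the socket ring at (194,188) and (579,168), clear of the fitted masts. They're about 41 mm above the rim, so I'll lower to about 23 mm and hold.

Call:
arm_command --motion '[{"x": 6,"y": 2,"z": 0,"wx": 0,"wy": 0,"wz": 0,"hand": 0},{"x": 6,"y": 0,"z": 0,"wx": 0,"wy": 0,"wz": 0,"hand": 0},{"x": 4,"y": 0,"z": 0,"wx": 0,"wy": 0,"wz": 0,"hand": 0},{"x": 0,"y": 0,"z": 0,"wx": 0,"wy": 0,"wz": 0,"hand": 0},{"x": 0,"y": 0,"z": 0,"wx": 0,"wy": 0,"wz": 0,"hand": 0},{"x": 0,"y": 0,"z": 0,"wx": 0,"wy": 0,"wz": 0,"hand": 0},{"x": 0,"y": 0,"z": 0,"wx": 0,"wy": 0,"wz": 0,"hand": 0},{"x": 0,"y": 0,"z": 0,"wx": 0,"wy": 0,"wz": 0,"hand": 0},{"x": 0,"y": 0,"z": 0,"wx": 0,"wy": 0,"wz": 0,"hand": 0},{"x": 0,"y": 0,"z": 0,"wx": 0,"wy": 0,"wz": 0,"hand": 0}]'

```text
time_s: 11.15
eef_pos: [608.7, 205.3, 127.0]
orientation: [2.054, 0.335, -2.039]
contact_force: [0.3, 0.8, -0.4]
width: -0.2
```

Call:
arm_command --motion '[{"x": 0,"y": 0,"z": 0,"wx": 0,"wy": 0,"wz": 0,"hand": 0},{"x": 0,"y": 0,"z": 0,"wx": 0,"wy": 0,"wz": 0,"hand": 0},{"x": 0,"y": 0,"z": 0,"wx": 0,"wy": 0,"wz": 0,"hand": 0},{"x": 0,"y": 0,"z": 0,"wx": 0,"wy": 0,"wz": 0,"hand": 0},{"x": 0,"y": 0,"z": 0,"wx": 0,"wy": 0,"wz": 0,"hand": 0},{"x": 0,"y": 0,"z": 0,"wx": 0,"wy": 0,"wz": 0,"hand": 0},{"x": 0,"y": 0,"z": 0,"wx": 0,"wy": 0,"wz": 0,"hand": 0},{"x": 0,"y": 0,"z": 0,"wx": 0,"wy": 0,"wz": 0,"hand": 0},{"x": 0,"y": 0,"z": 0,"wx": 0,"wy": 0,"wz": 0,"hand": 0},{"x": 0,"y": 0,"z": 0,"wx": 0,"wy": 0,"wz": 0,"hand": 0}]'

```text
time_s: 12.15
eef_pos: [608.7, 205.3, 127.0]
orientation: [2.054, 0.335, -2.039]
contact_force: [1.3, -0.3, 0.6]
width: 0.1
```

Call:
arm_command --motion '[{"x": 0,"y": 0,"z": 0,"wx": 0,"wy": 0,"wz": 0,"hand": 0},{"x": 0,"y": 0,"z": 0,"wx": 0,"wy": 0,"wz": 0,"hand": 0},{"x": 0,"y": 0,"z": 0,"wx": 0,"wy": 0,"wz": 0,"hand": 0},{"x": 0,"y": 0,"z": 0,"wx": 0,"wy": 0,"wz": 0,"hand": 0},{"x": 0,"y": 0,"z": 0,"wx": 0,"wy": 0,"wz": 0,"hand": 0}]'

```text
time_s: 12.65
eef_pos: [608.7, 205.3, 127.0]
orientation: [2.054, 0.335, -2.039]
contact_force: [-0.1, -0.6, -0.3]
width: -0.3
```

```bash
python3 -c "
from h import *
from workcell import snapshot
go(607,204,123)
j=snapshot('scene');a=cv2.imread('pics/scene0.png')
for n,(x0,y0,x1,y1) in dict(masts=(105,245,225,355),jar=(150,175,180,212),mallet=(265,240,355,300)).items():
    print(n,(cv2.absdiff(a,j)[y0:y1,x0:x1].max(2)>40).sum())
cv2.imwrite('pics/end.png',j)"
```

```text
12.65 [608.702 205.296 126.989] -0.31677429093641596 [-0.069 -0.602 -0.265]
[[ 0.007  0.318 -0.948]
 [ 0.002 -0.948 -0.318]
 [-1.     0.    -0.007]]
tool shift [3.975 0.687 2.055] q [-0.15   0.486 -0.327  1.663  0.18   1.014 -1.784]
tilt fix deg (tool) [-0.    -0.417 -0.021]
masts 2449
jar 0
mallet 0
```

View pics/end.png

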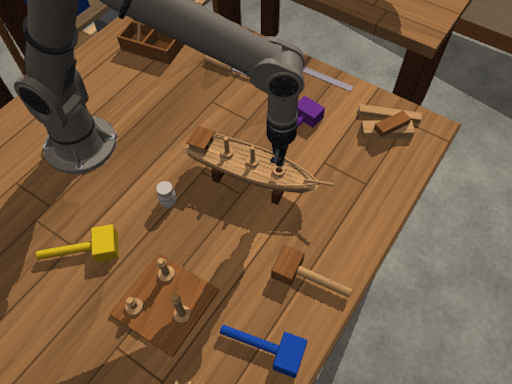

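The jar and mallet are unchanged. The difference count over the board, 2449 pixels, needs explaining, so I'll compare before and after.

```bash
python3 -c "
import cv2,numpy as np
a=cv2.imread('pics/scene0.png');j=cv2.imread('pics/end.png')
f=lambda i:cv2.resize(i[245:355,105:225],(390,357),interpolation=cv2.INTER_CUBIC)
cv2.imwrite('pics/cmp.png',np.hstack([f(a),f(j)]))
g=[cv2.Canny(cv2.cvtColor(i,6),60,150) for i in(a,j)]
for n,(x,y) in dict(A=(165,288),B=(152,252),C=(121,291)).items():
    t=cv2.cvtColor(a,6)[y:y+22,x:x+22];r=cv2.matchTemplate(cv2.cvtColor(j,6)[y-6:y+28,x-6:x+28],t,cv2.TM_CCOEFF_NORMED);m=cv2.minMaxLoc(r);print(n,np.array(m[3])-6,round(m[1],3))"
```

```text
A [0 0] 0.647
B [0 0] 0.997
C [0 0] 0.998
```

View pics/cmp.png

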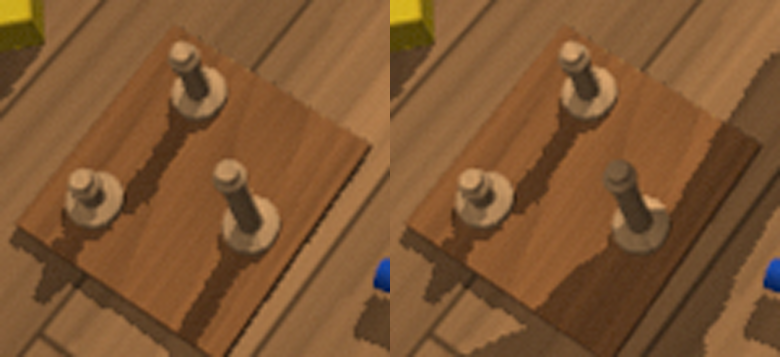

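The difference is the arm's shadow. All three masts stand where they did, with 0-pixel shift. Handing in.

```bash
python3 -c "
from workcell import env,monitor
print(env.hand_in());s=monitor.get_state();print(s['time_s'],s['eef_pos'])"
```

```text
the job is handed in; nothing more can be done
None
the job is handed in; nothing more can be done
```

The arm pointed at the tallest loose mast, then at the empty socket, and I handed the job in at about 12.7 s with the arm still pointing there. The hand-in gives no verdict.

- **Tall mast:** with the gripper shut, the fingertips held about 25 mm above its top, which I measured at about (614, -253), for over 2 s. The horizontal error was about 2 mm.
- **Socket:** the fingertips held about 27 mm above the rim for over 2 s and stayed there. The TCP read (608.7, 205.3, 127.0), against my measured socket position of about (607, 204).
- **Contact and movement:** force readings stayed at noise level, about 1 N. The before-and-after pictures showed no shift of the masts, jar or mallet.
- **Checks that disagreed:**
  - The first picture comparison over the board showed many changed pixels. A close crop showed these were only the arm's shadow, which also lowered the tall mast's match score to 0.65, still at zero shift.
  - My two camera views of the fitted masts' tops disagreed by 12–17 mm. I did not use those points as targets and judged clearance to the fitted masts by eye in the pictures.

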